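# Open the push-release cover of a robot vacuum and switch it off for repair

### The job

The robot vacuum on the bench is about to be repaired and must be switched off first. Press down the orange catch key at its rear so that the grey top cover springs ajar, push the cover up gently with a fingertip until it stands fully open by itself, then press down the ring-marked half of the red main switch in the bay underneath so that it snaps over. Touch and push only: do not pinch or force the cover, lift or shove the vacuum, or bump its laser turret; leave the cover open and the other things on the bench where they are.

Things in the scene. Friction and masses are not known exactly. Their poses are not given: they have to be found in the camera images.
- vacuum: Round charcoal robot vacuum, loose, 3 kg, 330 mm across, deck 88 mm above the bench. Origin: on the bench under its centre; z up, x from rear (orange key) to front (turret). Front half of the deck (x > 18 mm) fixed; rear half a light grey half-round cover over a bay with its floor 45 mm up. Round the cover a rim, 143 to 165 mm radius, deck-high, cut away 50 mm wide at the key.
- catch_top (a point): Centre of the top face of the orange catch key, at (-160, 0, 92) mm in the vacuum's frame. Key 24 mm (along the vacuum's x) by 42 mm (y), 4 mm proud of the deck, its side 8 mm behind the cover's edge. Goes 4 mm straight down against a spring (3 N to start, 6 N fully down), frees the cover at about 3 mm and springs back when let go.
- catch_key (a joint): Travel of the catch key in m: 0 up, 0.004 fully pressed.
- cover (a joint): Angle of the cover in rad: 0 closed and caught, 1.745 (100 degrees) at its open stop. Once released, two spring pins raise it to about 0.43, where it rests ajar; from there about 1 N at its edge, from below, turns it. The fingers must not load it with over 25 N. Above about 1.3 hinge friction holds it; below that it sinks back to ajar.
- cover_edge (a point): Middle of the lower rim of the cover's free edge. Cover: half disc, 140 mm radius, 5 mm thick, 154 mm from hinge line to this point; a strike 20 mm wide hangs 13 mm down from its middle, 5 to 14 mm in from the edge. Point 83 mm above the bench when closed, about 145 mm ajar: room for a fingertip above the rim. Axes turn with the cover: x from edge to hinge, z out of the upper face.
- cover_hinge (a point): Middle of the cover's hinge line, at (14, 0, 85.5) mm in the vacuum's frame; the line runs along the vacuum's y, and the cover opens from the rear upwards and over to the front.
- switch (a joint): Red rocker of the main switch, in rad: 0 is on (ring-marked half raised), 0.32 is off (ring-marked half down). It snaps over past the middle, 0.16, and stays.
- switch_off (a point): Centre of the upper face of the ring-marked half of the red rocker, 74 mm above the bench raised, 71 mm down. Rocker 36 mm long (vacuum's x; ring half towards the catch, bar half towards the hinge), 22 mm wide, axis at (-62, 64, 66) mm in the vacuum's frame, pressed with about 4 N. The dust box beside it (y below 14 mm) is 71 mm high.
- turret: Laser turret: low charcoal drum, 49 mm radius, on the front deck. Origin: centre of its foot, at (78, 0, 88) mm in the vacuum's frame; its top is 111 mm above the bench. Delicate: not to be touched.
- cutters: Bystander: the pliers with red handles; to be left alone.
- screw_tray: Bystander: the round metal tray of screws; to be left alone.
- tape_black: Bystander: the roll of black tape; to be left alone.
- spare_wheel: Bystander: the small black wheel; to be left alone.
- ipa_bottle: Bystander: the grey bottle with a red nozzle; to be left alone.

How it is judged:
By the outcome, as a careful person would: the job done as asked, in the order asked, and still so for the second after the job is handed in, with the robot touching nothing.
It also fails if it takes over 45 s, if anything falls off the work surface, if the arm or the gripper's body presses on something with over 40 N, if the wrist force passes 120 N, or if a joint passes its speed limit or range.

### The arm

A 7-joint arm with a two-finger parallel gripper is mounted at the origin on a cart in front of the work surface, level with it; the furniture and walls round the work are solid. World frame = base frame: x ahead of the robot, y to its left, z up, the work surface at z = 0. Lengths are in m, angles in rad, forces in N, time in s.
With the tool pointing down it reaches from about 0.35 to 0.9 m from the base axis. Payload 8.1 kg.
Tool frame: the origin (TCP) lies midway between the tips of the shut fingers; the grasp point (between the pads) lies 19 mm behind it; z points along the fingers, y is the line along which they close (so a half turn about z gives the same grasp; the last joint's range is limited). The gripper opens to 92 mm and grips with 3 to 60 N. Pads are 19 mm wide; open, the fingers measure 130 mm over their backs; the gripper's body (75 mm by 190 mm) begins 47 mm behind the grasp point.
Start: joints at [1.151, 0.434, 0.025, 1.573, -0.012, 1.134, -0.075], TCP at [0.195, -0.594, 0.227] pointing down, gripper open.
Joint ranges: [-2.62, 2.62], [-0.44, 2.09], [-1.27, 1.32], [0.08, 2.57], [-1.32, 4.46], [0.12, 2], [-2.74, 2.74]. Speed limits (rad/s): [2.22, 2.22, 3.01, 3.01, 3.14, 3.14, 3.14].

### API

Orientations are given as a rotation vector (axis times angle).
In Python, from cell import arm gives the robot as it stands.
- The arm moves only by the tool carry_out, never from a script. Its arguments are lists of equal length, an entry for each row: "claw": the finger opening in cm, from 0 to 9.18; "delta_pos": the shift along the tool's x, y, z in cm, a list of three; "angular": the turn, a rotation vector about the tool's x, y, z in rad, a list of three. In form: {"claw": [claw, ...], "delta_pos": [[dx, dy, dz], ...], "angular": [[ax, ay, az], ...]}. A call has 1 to 20 rows; each row shifts and turns the commanded pose from where the row before left it, along the tool's axes as they then stand; what a row does not reach is not made up. A row lasts 1/10 s, in which the tool goes at most 50 mm and 8.59 degrees, less where a joint would pass 70% of its speed; a pose out of reach is approached as far as the arm can. A call with a gripper value outside its range is refused whole. The fingers move at their own pace and stop on an object; "force" is the grip in N (left out, the last holds). Time passes only in rows, so rows that do not move let the fingers close. It gives the time, the measured TCP pose, the force, the opening and the grip force at its end, in the units of the state.
- arm.observe(): the state, without advancing time (a new reading comes with each control period).
- arm.get_image(name): name is "scene" or "side" or "wrist"; returns a dict with "frame" (384x512x3 uint8, red, green, blue), "mtx" (3x3 intrinsics, pixels), "T" (4x4, takes a point from camera to world coordinates). Camera axes: x right, y down, z forward; pixel columns grow to the right and rows downward; lengths in m; the calibration is good to about 2 mm. The wrist camera is an equidistant fisheye: a pixel r from the principal point sees the ray r / f radians off the axis. A picture is of the moment at which its call begins. There is no depth.
- arm.sign_off(): hands the job in; it is judged then, once.
Trained networks look in a picture, given as the dict that the camera call returned (one of the last four; its "shot" number tells which), for a name from the list of things; names that differ only in an ending like _2 or _b are one class to them, and where a whole thing is asked for, a point or a joint stands for the part that bears it (a point fixed in the world has none). Each returns a list of dicts, best first, with "conf" (0 to 1); they miss things now and then, are a little off and sometimes report something else, mostly with a low value. They report only what shows in the picture. A call takes as long as a camera call.
- arm.look_for(label, picture): "centre" ([column, row] as shares, 0 to 1, of the picture: columns of its width, rows of its height, amid what is visible of it).
- arm.trace(label, picture): "region" (384x512 bool, what is visible of it) and "centre" ([column, row] as shares, 0 to 1, of the picture: columns of its width, rows of its height, amid what is visible of it).
- arm.place_of(label, picture): "centre" ([column, row] as shares, 0 to 1, of the picture: columns of its width, rows of its height: a listed point, or the origin of a listed thing).
The state is a dict: "clock": time; "joints": joint angles; "dq": joint speeds; "joint_efforts": joint torques, N m; "position": TCP position; "ee_rot": TCP orientation; "force": force on the tool from outside, world axes, zero at the start; "ft_torque": the same for the moment, N m; "width": opening from 0.0 (shut) to 1.0 (fully open); "gripper_force": force on a finger pad.
Only numpy, scipy, OpenCV 4.12 (cv2) and the standard library are available. Lean on these libraries where they do the work, as an engineer would, in place of code of your own. Each camera call takes 0.05 s, during which the arm holds its last target. There are 200 camera calls.

## Working session

There is one attempt and no reset: what is moved stays moved. The work goes in short steps, Python scripts to look and compute and a tool call to move; the robot and the scene stay as the last step left them, time stands still between calls to the robot, and variables do not carry over. Pictures are saved under pics/ and viewed, at most 10 in all, crops included, and the job is handed in when it is done.

Besides the shell and the picture viewer there is one more tool, called after ">>>" as a command line: name --argument value ..., lists and objects as JSON in quotes. carry_out: Moves the arm, as the interface text tells. Its arguments: {"type":"object","properties":{"claw":{"type":"array","items":{"type":"number"}},"delta_pos":{"type":"array","items":{"type":"array","items":{"type":"number"}}},"angular":{"type":"array","items":{"type":"array","items":{"type":"number"}}},"force":{"type":"number"}},"required":["claw","delta_pos","angular"]}

```bash
mkdir -p pics; cat > h.py <<'E'
import numpy as np, cv2
from scipy.spatial.transform import Rotation as R
from cell import arm
def snap(n,f):
    p=arm.get_image(n); cv2.imwrite('pics/'+f+'.png',p['frame'][:,:,::-1]); return p
def ray(p,c):
    K=p['mtx'];T=p['T']; d=np.array([(c[0]*512-K[0,2])/K[0,0],(c[1]*384-K[1,2])/K[1,1],1]); return T[:3,3],T[:3,:3]@d
def onz(p,c,z):
    o,d=ray(p,c); return o+d*(z-o[2])/d[2]
def proj(p,X):
    K=p['mtx'];T=p['T']; c=T[:3,:3].T@(np.array(X)-T[:3,3]); return K[0,0]*c[0]/c[2]+K[0,2],K[1,1]*c[1]/c[2]+K[1,2]
def tri(rs):
    A=0;b=0
    for o,d in rs:
        d=d/np.linalg.norm(d);M=np.eye(3)-np.outer(d,d);A=A+M;b=b+M@o
    return np.linalg.solve(A,b)
E
python3 - <<'E'
from h import *
np.set_printoptions(precision=4,suppress=True)
Z={'vacuum':0,'catch_top':.092,'cover_hinge':.0855,'cover_edge':.083,'turret':.088,'switch_off':.074}
P={n:snap(n,n+'0') for n in('scene','side')}
for n,p in P.items(): print(n,p['T'][:3,3],p['T'][:3,2])
for l,z in Z.items():
    rs=[]
    for n,p in P.items():
        for r in arm.place_of(l,p)[:2]:
            print(l,n,round(r['conf'],2),np.array(r['centre'])*[512,384],onz(p,r['centre'],z))
for l in ['cutters','screw_tray','tape_black','spare_wheel','ipa_bottle']:
    for n,p in P.items():
        for r in arm.place_of(l,p)[:1]: print(l,n,round(r['conf'],2),onz(p,r['centre'],0))
s=arm.observe();print(s)
E
```

```text
scene [ 0.9299 -0.6634  0.5955] [-0.3716  0.7573 -0.5371]
side [-0.1683  0.2111  1.1121] [ 0.5787 -0.1329 -0.8047]
vacuum side 0.93 [250.9824 193.1136] [0.6073 0.0455 0.    ]
vacuum side 0.17 [227.1744 158.2848] [0.7456 0.0844 0.    ]
catch_top side 0.6 [298.8032 206.784 ] [ 0.4739 -0.0468  0.092 ]
cover_hinge scene 0.9 [269.7216 199.7952] [0.6117 0.0512 0.0855]
cover_hinge side 0.61 [244.3776 171.6096] [0.6197 0.0592 0.0855]
cover_edge scene 0.57 [205.5168 206.8992] [ 0.4883 -0.0313  0.083 ]
cover_edge side 0.71 [289.3824 203.2128] [ 0.4957 -0.0291  0.083 ]
cover_edge side 0.41 [195.2768 266.496 ] [0.3772 0.2309 0.083 ]
turret scene 0.65 [299.008  196.1856] [0.6694 0.0894 0.088 ]
turret side 0.69 [222.72  158.016] [0.6771 0.1059 0.088 ]
cutters scene 0.46 [0.3828 0.0382 0.    ]
screw_tray scene 0.48 [0.4157 0.2522 0.    ]
screw_tray side 0.97 [0.4231 0.2381 0.    ]
tape_black scene 0.8 [ 0.3668 -0.1625  0.    ]
tape_black side 0.71 [ 0.381  -0.1678  0.    ]
spare_wheel side 0.92 [0.6194 0.2827 0.    ]
ipa_bottle scene 0.97 [0.7509 0.2651 0.    ]
ipa_bottle side 0.94 [0.7616 0.2643 0.    ]
{'clock': 1.2, 'joints': array([ 1.1514,  0.4345,  0.025 ,  1.5732, -0.0116,  1.134 , -0.0751]), 'dq': array([-0.0004, -0.0005,  0.0002, -0.0009, -0.0008, -0.0006,  0.001 ]), 'joint_efforts': array([  0.0013, -66.7661,   0.9849, -31.4803,  -0.0605,   0.0326,
         0.    ]), 'position': array([ 0.1947, -0.5939,  0.2267]), 'ee_rot': array([ 3.1022,  0.4954, -0.    ]), 'force': array([ 0.7369, -0.4263,  0.572 ]), 'ft_torque': array([0.0363, 0.0415, 0.0061]), 'gripper_force': 0.0, 'width': 1.0039629461335502}
```

```bash
python3 - <<'E'
import cv2,numpy as np
a=cv2.imread('pics/scene0.png');b=cv2.imread('pics/side0.png')
cv2.imwrite('pics/both0.png',np.vstack([cv2.resize(a[110:290,120:400],(800,514))[:300*1],]) if 0 else np.hstack([cv2.resize(a[120:290,130:370],None,fx=1.66,fy=1.66),cv2.resize(b[90:290,150:350],None,fx=1.41*1.4,fy=1.41*1.4)[:282]]))
E
```

```text
(no output)
```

View pics/scene0.png

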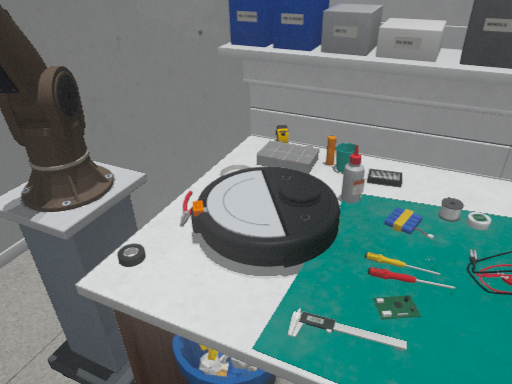

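View pics/side0.png

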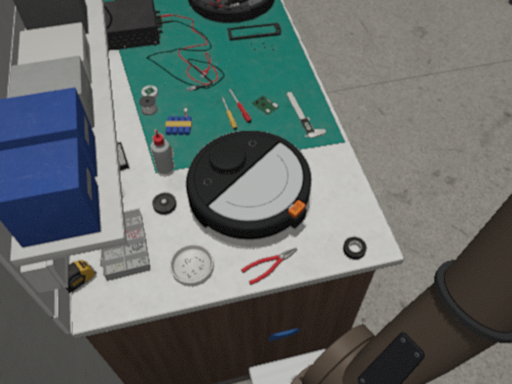

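```bash
cat > fit.py <<'E'
from h import *
from scipy.optimize import minimize
from scipy.ndimage import gaussian_filter
th=np.linspace(0,2*np.pi,121)
def poly(pose,L): 
    x,y,a=pose;L=np.array(L);c,s=np.cos(a),np.sin(a)
    return np.c_[x+c*L[:,0]-s*L[:,1],y+s*L[:,0]+c*L[:,1],L[:,2]]
cyl=[(.165*np.cos(t),.165*np.sin(t),z) for t in th for z in(.008,.080)]+[(.16*np.cos(t),.16*np.sin(t),.088) for t in th]
cov=[(.14*np.cos(t),.14*np.sin(t),.088) for t in th if np.cos(t)<.1]+[(.014,-.1393,.088),(.014,.1393,.088)]
key=[(-.160+a*.012,b*.021,z) for a in(-1,1) for b in(-1,1) for z in(.088,.092)]
def mask(p,X):
    q=np.array([proj(p,v) for v in X],np.float32); h=cv2.convexHull(q)
    m=np.zeros((384*4,512*4),np.uint8); cv2.fillPoly(m,[np.int32(np.round((h+.5)*4-.5))],255)
    return cv2.resize(m,(512,384),interpolation=cv2.INTER_AREA)/255.
def targets(p):
    f=p['frame'].astype(int);hsv=cv2.cvtColor(p['frame'],cv2.COLOR_RGB2HSV)
    v=arm.trace('vacuum',p)[0]; reg=v['region']
    o=(hsv[...,1]>150)&(hsv[...,0]<20)&(hsv[...,2]>120)&cv2.dilate(reg.astype(np.uint8),np.ones((15,15))).astype(bool)
    c=(f.sum(2)>330)&(hsv[...,1]<60)&cv2.erode(reg.astype(np.uint8),np.ones((5,5))).astype(bool)
    n,l,st,_=cv2.connectedComponentsWithStats(c.astype(np.uint8)); c=l==1+np.argmax(st[1:,4])
    n,l,st,_=cv2.connectedComponentsWithStats(o.astype(np.uint8)); o=l==1+np.argmax(st[1:,4])
    c=cv2.morphologyEx(c.astype(np.uint8),cv2.MORPH_CLOSE,np.ones((7,7))).astype(bool)
    return reg,c,o
def fit(ps,ts,x0,use=(0,1,2)):
    B=[[gaussian_filter(t.astype(float),1.5) for t in T] for T in ts]
    def J(x):
        x=[x[0],x[1],x[2]*5];e=0
        for p,T in zip(ps,B):
            for i in use:
                m=gaussian_filter(mask(p,poly(x,[cyl,cov,key][i])),1.5);e+=((m-T[i])**2).sum()*[.5,1,2][i]
        return e
    r=minimize(J,[x0[0],x0[1],x0[2]/5],method='Nelder-Mead',options=dict(initial_simplex=np.array([x0[0],x0[1],x0[2]/5])+np.array([[0,0,0],[.02,0,0],[0,.02,0],[0,0,.03]]),xatol=1e-4,fatol=.1))
    return [r.x[0],r.x[1],r.x[2]*5],r.fun
E
python3 - <<'E'
from fit import *
ps=[arm.get_image(n) for n in('scene','side')];ts=[targets(p) for p in ps]
for t in ts: print([m.sum() for m in t])
x0=[.602,.045,.66]
for name,P,T in(('scene',ps[:1],ts[:1]),('side',ps[1:],ts[1:]),('both',ps,ts)):
    for u in((0,),(1,2)):
      if u==(0,) : 
        x,f=fit(P,T,x0,(0,))
      else: x,f=fit(P,T,x0,u)
      print(name,u,np.round(x,4),round(f,1))
for i,p in enumerate(ps):
    im=p['frame'][:,:,::-1].copy()
    for L in(cyl,cov,key):
        m=(mask(p,poly(x,L))>.5).astype(np.uint8);c,_=cv2.findContours(m,0,2);cv2.drawContours(im,c,-1,(0,0,255) if L is not cov else (0,255,0),1)
    c0=np.argwhere(ts[i][0]).mean(0).astype(int); im=im[c0[0]-80:c0[0]+80,c0[1]-100:c0[1]+100]
    cv2.imwrite(f'pics/f{i}.png',cv2.resize(im,None,fx=3,fy=3)) 
a=cv2.imread('pics/f0.png');b=cv2.imread('pics/f1.png');cv2.imwrite('pics/ff.png',cv2.resize(np.hstack([a,b]),(800,320)))
E
```

```text
[np.int64(11779), np.int64(3691), np.int64(134)]
[np.int64(11088), np.int64(4185), np.int64(145)]
scene (0,) [0.6014 0.0661 0.7005] 282.0
scene (1, 2) [0.6046 0.0467 0.6239] 32.5
side (0,) [0.6112 0.0495 0.7188] 134.9
side (1, 2) [0.6043 0.0506 0.6158] 12.4
both (0,) [0.6056 0.053  0.8063] 583.7
both (1, 2) [0.6044 0.0488 0.6123] 62.5
```

View pics/ff.png

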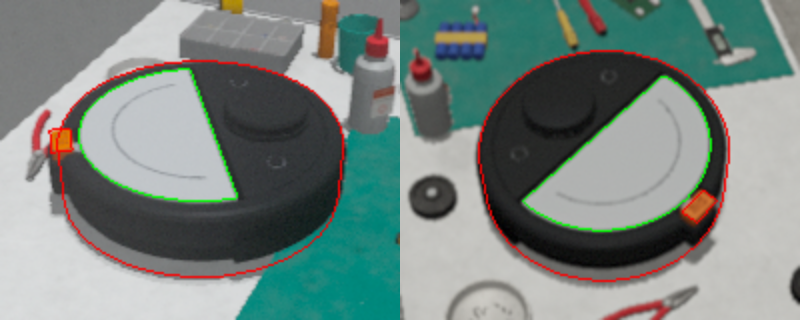

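```bash
cat > plan.py <<'E'
from h import *
import sys,json
V=np.array([.6044,.0488]);A=.6123
def pose(x,y,z,phi):  # vacuum mm, tilt back
    c,s=np.cos(A),np.sin(A)
    p=np.array([V[0]+(c*x-s*y)/1e3,V[1]+(s*x+c*y)/1e3,z/1e3])
    X=np.array([c*np.cos(phi),s*np.cos(phi),np.sin(phi)]);Z=np.array([c*np.sin(phi),s*np.sin(phi),-np.cos(phi)])
    return p,R.from_matrix(np.c_[X,np.cross(Z,X),Z])
def now():
    s=arm.observe();return s['position'],R.from_rotvec(s['ee_rot'])
def inv():
    p,r=now();c,s=np.cos(A),np.sin(A);d=(p[:2]-V)*1e3;Z=r.as_matrix()[:,2]
    S=arm.observe();f=S['force']
    print('t',round(S['clock'],2),'vac xyz',np.round([c*d[0]+s*d[1],-s*d[0]+c*d[1],p[2]*1e3],1),'phi',round(np.arctan2(Z[0]*c+Z[1]*s,-Z[2]),3),'F',np.round(f,1),'w',round(S['width'],2))
def rows(wps):  # list of ((x,y,z,phi),n)
    p,r=now();D=[];W=[]
    for t,n in wps:
        q,u=pose(*t);dr=(r.inv()*u).as_rotvec();p0,r0=p,r
        for i in range(n):
            r1=r0*R.from_rotvec(dr*(i+1)/n);p1=p0+(q-p0)*(i+1)/n
            d=np.round(r.inv().apply(p1-p)*100,2);w=np.round((r.inv()*r1).as_rotvec(),3)
            D.append(d.tolist());W.append(w.tolist());p=p+r.apply(d/100);r=r*R.from_rotvec(w)
    print(len(D));print(json.dumps(D));print(json.dumps(W))
E
python3 -c "
from plan import *
inv();rows([((-157,0,220,.35),18),((-157,0,125,.35),2)])"
```

```text
t 1.4 vac xyz [-704.7 -290.5  226.7] phi 0.0 F [-0.3 -0.1 -0.3] w 1.0
20
[[2.44, -2.43, 0.04], [2.48, -2.39, 0.09], [2.51, -2.35, 0.15], [2.55, -2.31, 0.2], [2.59, -2.26, 0.26], [2.61, -2.22, 0.31], [2.64, -2.18, 0.38], [2.67, -2.13, 0.42], [2.7, -2.09, 0.49], [2.71, -2.05, 0.55], [2.74, -1.99, 0.6], [2.76, -1.95, 0.66], [2.78, -1.91, 0.73], [2.8, -1.85, 0.78], [2.8, -1.81, 0.84], [2.83, -1.76, 0.9], [2.83, -1.71, 0.96], [2.83, -1.67, 1.02], [-1.62, 0.0, 4.46], [-1.63, 0.0, 4.46]]
[[0.003, 0.019, -0.016], [0.003, 0.02, -0.017], [0.003, 0.019, -0.016], [0.002, 0.019, -0.016], [0.003, 0.02, -0.016], [0.003, 0.019, -0.017], [0.003, 0.019, -0.016], [0.003, 0.019, -0.016], [0.003, 0.02, -0.016], [0.003, 0.019, -0.017], [0.003, 0.019, -0.016], [0.002, 0.02, -0.016], [0.003, 0.019, -0.016], [0.003, 0.019, -0.017], [0.003, 0.02, -0.016], [0.003, 0.019, -0.016], [0.003, 0.019, -0.016], [0.003, 0.019, -0.017], [-0.0, 0.0, 0.0], [-0.0, 0.0, 0.0]]
```

>>> carry_out --claw '[0,0,0,0,0,0,0,0,0,0,0,0,0,0,0,0,0,0]' --delta_pos '[[2.4,-2.4,0],[2.5,-2.4,0.1],[2.5,-2.4,0.1],[2.6,-2.3,0.2],[2.6,-2.3,0.3],[2.6,-2.2,0.3],[2.6,-2.2,0.4],[2.7,-2.1,0.4],[2.7,-2.1,0.5],[2.7,-2.1,0.5],[2.7,-2.0,0.6],[2.8,-2.0,0.7],[2.8,-1.9,0.7],[2.8,-1.9,0.8],[2.8,-1.8,0.8],[2.8,-1.8,0.9],[2.8,-1.7,1.0],[2.8,-1.7,1.0]]' --angular '[[0.003,0.02,-0.016],[0.003,0.02,-0.016],[0.003,0.02,-0.016],[0.003,0.02,-0.016],[0.003,0.02,-0.016],[0.003,0.02,-0.016],[0.003,0.02,-0.016],[0.003,0.02,-0.016],[0.003,0.02,-0.016],[0.003,0.02,-0.016],[0.003,0.02,-0.016],[0.003,0.02,-0.016],[0.003,0.02,-0.016],[0.003,0.02,-0.016],[0.003,0.02,-0.016],[0.003,0.02,-0.016],[0.003,0.02,-0.016],[0.003,0.02,-0.016]]'

```text
clock: 3.2
position: [0.4759, -0.039, 0.2241]
ee_rot: [-2.85, -0.895, -0.524]
force: [0.1, 0.5, -0.1]
width: 0.002
gripper_force: 0.0
```

```bash
python3 -c "
from plan import *
inv();rows([((-157,0,105,.35),5)]);snap('wrist','w1')"
```

```text
t 3.2 vac xyz [-155.7    2.   224.1] phi 0.364 F [ 0.1  0.5 -0.1] w 0.0
5
[[-0.87, 0.04, 2.22], [-0.87, 0.04, 2.22], [-0.86, 0.04, 2.22], [-0.85, 0.04, 2.22], [-0.85, 0.04, 2.23]]
[[0.0, -0.003, -0.001], [0.0, -0.003, -0.0], [0.0, -0.002, -0.001], [0.001, -0.003, -0.001], [-0.0, -0.003, -0.001]]
```

View pics/w1.png

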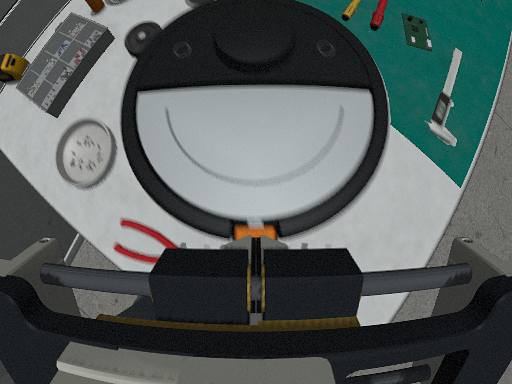

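>>> carry_out --claw '[0,0,0,0,0,0]' --delta_pos '[[-0.9,0,2.2],[-0.9,0,2.2],[-0.9,0.1,2.2],[-0.8,0,2.2],[-0.8,0.1,2.2],[0,0,0]]' --angular '[[0,0,0],[0,0,0],[0,0,0],[0,0,0],[0,0,0],[0,0,0]]'

```text
clock: 3.85
position: [0.4738, -0.0424, 0.1035]
ee_rot: [-2.849, -0.893, -0.516]
force: [-0.2, 0.1, 0.0]
width: 0.004
gripper_force: 0.0
```

```bash
python3 -c "
from plan import *
inv();rows([((-157,0,93,.36),6)])"
```

```text
t 3.85 vac xyz [-159.3    0.5  103.5] phi 0.36 F [-0.2  0.1  0. ] w 0.0
6
[[-0.03, 0.01, 0.18], [-0.02, 0.01, 0.18], [-0.03, 0.01, 0.17], [-0.02, 0.0, 0.18], [-0.03, 0.01, 0.18], [-0.02, 0.01, 0.18]]
[[-0.001, -0.0, -0.001], [-0.0, -0.0, -0.001], [-0.001, -0.0, -0.001], [-0.0, -0.0, -0.001], [-0.001, -0.0, -0.001], [-0.0, -0.0, -0.001]]
```

>>> carry_out --claw '[0,0,0,0,0,0]' --delta_pos '[[-0.05,0,0.19],[-0.05,0,0.19],[-0.05,0,0.19],[-0.05,0,0.19],[-0.05,0,0.19],[0,0,0]]' --angular '[[0,0,0],[0,0,0],[0,0,0],[0,0,0],[0,0,0],[0,0,0]]'

```text
clock: 4.45
position: [0.4764, -0.0419, 0.096]
ee_rot: [-2.85, -0.894, -0.522]
force: [1.0, -0.1, 0.3]
width: 0.007
gripper_force: 0.2
```

```bash
python3 -c "
from plan import *
inv()"
```

```text
t 4.45 vac xyz [-156.9   -0.6   96. ] phi 0.363 F [ 1.  -0.1  0.3] w 0.01
```

>>> carry_out --claw '[0,0,0,0]' --delta_pos '[[-0.06,0,0.14],[-0.06,0,0.14],[-0.06,0,0.14],[0,0,0]]' --angular '[[0,0,0],[0,0,0],[0,0,0],[0,0,0]]'

```text
clock: 4.85
position: [0.4765, -0.042, 0.0915]
ee_rot: [-2.85, -0.894, -0.523]
force: [-1.4, 0.6, 5.8]
width: 0.003
gripper_force: 2.7
```

```bash
python3 -c "
from plan import *
inv()"
```

```text
t 4.85 vac xyz [-156.8   -0.8   91.5] phi 0.363 F [-1.4  0.6  5.8] w 0.0
```

Already near fully pressed (5.8 N). One more mm, then look.

>>> carry_out --claw '[0,0,0,0]' --delta_pos '[[-0.04,0,0.1],[0,0,0],[0,0,0],[0,0,0]]' --angular '[[0,0,0],[0,0,0],[0,0,0],[0,0,0]]'

```text
clock: 5.25
position: [0.4766, -0.042, 0.0909]
ee_rot: [-2.85, -0.895, -0.524]
force: [-3.0, 0.2, 11.1]
width: 0.008
gripper_force: 5.7
```

```bash
python3 -c "
from plan import *
inv();a=snap('wrist','w2')['frame'];b=snap('scene','s2')['frame']
cv2.imwrite('pics/c2.png',np.hstack([a[60:260,100:400],cv2.resize(b[120:270,150:360],(280,200))])[:,:,::-1])
rows([((-185,0,125,.5),4),((-200,40,125,1.0),5)])"
```

```text
t 5.25 vac xyz [-156.7   -0.8   90.9] phi 0.364 F [-3.   0.2 11.1] w 0.01
9
[[-0.36, -0.02, -1.05], [-0.32, -0.02, -1.06], [-0.28, -0.02, -1.07], [-0.25, -0.02, -1.08], [-0.26, -0.8, -0.14], [-0.25, -0.8, -0.17], [-0.23, -0.8, -0.2], [-0.21, -0.8, -0.21], [-0.19, -0.8, -0.24]]
[[0.0, 0.034, -0.001], [0.001, 0.034, -0.001], [0.0, 0.034, -0.001], [0.0, 0.034, -0.001], [0.0, 0.1, 0.0], [0.0, 0.1, 0.0], [0.0, 0.1, 0.0], [0.0, 0.1, 0.0], [0.0, 0.1, 0.0]]
```

View pics/c2.png

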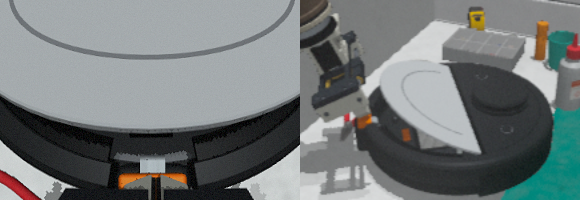

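>>> carry_out --claw '[0,0,0,0,0,0,0,0,0,0,0]' --delta_pos '[[0,0,-1.0],[-0.5,0,-2.0],[-0.5,0,-2.0],[-0.5,0,-2.0],[-0.3,-0.8,0],[-0.3,-0.8,0],[-0.2,-0.8,0],[-0.2,-0.8,0],[-0.2,-0.8,0],[0,0,0],[0,0,0]]' --angular '[[0,0,0],[0,0,0],[0,0.036,0],[0,0.1,0],[0,0.1,0],[0,0.1,0],[0,0.1,0],[0,0.1,0],[0,0.1,0],[0,0,0],[0,0,0]]'

```text
clock: 6.45
position: [0.4255, -0.045, 0.1354]
ee_rot: [-2.538, -0.801, -1.081]
force: [-0.5, -0.2, 0.8]
width: 0.007
gripper_force: 0.0
```

```bash
python3 -c "
from plan import *
inv();rows([((-164,40,150,1.0),3),((-105,40,112,1.),5)])
p=snap('scene','s3');q=snap('side','q3')
for l in('cover_edge','catch_top'):
  ts=[arm.place_of(l,k)[:1] for k in(p,q)]
  if all(ts):
    w=tri([ray(k,t[0]['centre']) for k,t in zip((p,q),ts)]);c,s=np.cos(A),np.sin(A);d=w[:2]-V;print(l,[t[0]['conf'] for t in ts],c*d[0]+s*d[1],-s*d[0]+c*d[1],w[2])
"
```

```text
t 6.45 vac xyz [-200.3   26.1  135.4] phi 0.815 F [-0.5 -0.2  0.8] w 0.01
8
[[1.18, -0.46, 0.56], [1.15, -0.47, 0.62], [1.1, -0.46, 0.7], [-0.0, 0.0, 1.4], [-0.0, 0.0, 1.41], [-0.0, 0.0, 1.4], [-0.0, 0.0, 1.4], [-0.0, 0.0, 1.4]]
[[-0.009, 0.062, -0.005], [-0.009, 0.062, -0.005], [-0.008, 0.061, -0.006], [-0.0, 0.0, 0.0], [-0.0, 0.0, 0.0], [-0.0, 0.0, 0.0], [-0.0, 0.0, 0.0], [-0.0, 0.0, 0.0]]
cover_edge [0.83, 0.7] -0.12517952073231442 0.0013778956299153947 0.14666708744741452
catch_top [0.6, 0.55] -0.15802343141956696 0.0016309420463411217 0.0938232618970284
```

```bash
python3 -c "
from plan import *
print(np.round(arm.observe()['joints'],2))"
```

```text
[ 1.56  0.65 -1.26  2.48 -1.2   0.12  0.72]
```

>>> carry_out --claw '[0,0,0,0]' --delta_pos '[[1.2,-0.5,0.6],[1.2,-0.5,0.6],[1.1,-0.5,0.7],[0,0,0]]' --angular '[[-0.01,0.06,-0.005],[-0.01,0.06,-0.005],[-0.01,0.06,-0.005],[0,0,0]]'

```text
clock: 7.15
position: [0.4568, -0.0531, 0.1396]
ee_rot: [-2.393, -0.794, -1.241]
force: [0.8, 0.8, 0.1]
width: 0.009
gripper_force: 0.0
```

```bash
python3 -c "
from plan import *
print(np.round(arm.observe()['joints'],2));inv();print(now()[1].as_matrix().round(3), pose(0,0,0,1)[1].as_matrix().round(3))"
```

```text
[ 1.59  0.86 -1.27  2.43 -1.32  0.12  0.98]
t 7.15 vac xyz [-179.4    1.4  139.6] phi 0.968 F [0.8 0.8 0.1] w 0.01
[[ 0.465  0.612  0.64 ]
 [ 0.324 -0.79   0.52 ]
 [ 0.824 -0.034 -0.566]] [[ 0.442  0.575  0.689]
 [ 0.311 -0.818  0.484]
 [ 0.841  0.    -0.54 ]]
```

```bash
python3 -c "
from plan import *
rows([((-165,-40,130,.5),6)])"
```

```text
6
[[0.01, 0.71, 0.25], [0.02, 0.7, 0.25], [0.05, 0.7, 0.26], [0.07, 0.7, 0.26], [0.09, 0.69, 0.26], [0.11, 0.7, 0.26]]
[[-0.009, -0.078, 0.002], [-0.01, -0.078, 0.002], [-0.009, -0.078, 0.002], [-0.01, -0.078, 0.002], [-0.009, -0.078, 0.002], [-0.01, -0.078, 0.002]]
```

>>> carry_out --claw '[0,0,0,0,0,0,0]' --delta_pos '[[0,0.7,0.2],[0,0.7,0.2],[0,0.7,0.3],[0.1,0.7,0.3],[0.1,0.7,0.3],[0.1,0.7,0.3],[0,0,0]]' --angular '[[-0.01,-0.08,0],[-0.01,-0.08,0],[-0.01,-0.08,0],[-0.01,-0.08,0],[-0.01,-0.08,0],[-0.01,-0.07,0],[0,0,0]]'

```text
clock: 7.85
position: [0.4918, -0.0724, 0.1318]
ee_rot: [-2.757, -0.906, -0.737]
force: [0.4, 0.3, -0.1]
width: 0.01
gripper_force: 0.0
```

```bash
python3 -c "
from plan import *
print(np.round(arm.observe()['joints'],2));inv();print((now()[1].inv()*pose(0,0,0,.5)[1]).as_rotvec().round(3));rows([((-165,-40,130,.5),2),((-135,-40,112,.5),4)])"
```

```text
[ 0.76  0.31 -0.5   2.26 -0.77  0.38  0.05]
t 7.85 vac xyz [-161.8  -34.5  131.8] phi 0.518 F [ 0.4  0.3 -0.1] w 0.01
[ 0.002 -0.018  0.023]
6
[[-0.19, 0.27, -0.0], [-0.19, 0.28, -0.0], [0.44, -0.0, 0.75], [0.44, -0.0, 0.76], [0.45, -0.0, 0.75], [0.44, -0.0, 0.76]]
[[0.001, -0.009, 0.012], [0.001, -0.009, 0.011], [0.0, -0.0, 0.0], [0.0, -0.0, 0.0], [0.0, -0.0, 0.0], [0.0, -0.0, 0.0]]
```

>>> carry_out --claw '[0,0,0,0,0]' --delta_pos '[[0.2,0.3,0.7],[0.3,0.3,0.8],[0.4,0,0.8],[0.4,0,0.8],[0,0,0]]' --angular '[[0,0,0.01],[0,0,0.01],[0,0,0],[0,0,0],[0,0,0]]'

```text
clock: 8.35
position: [0.5147, -0.0657, 0.1074]
ee_rot: [-2.763, -0.86, -0.73]
force: [0.7, 0.2, 0.5]
width: 0.01
gripper_force: 0.0
```

```bash
python3 -c "
from plan import *
print(np.round(arm.observe()['joints'],2));inv();rows([((-118,-40,117,.5),5),((-97,-40,152,.5),6),((-64,-40,182,.5),6)])"
```

```text
[ 0.72  0.38 -0.5   2.24 -0.78  0.31  0.03]
t 8.35 vac xyz [-139.2  -42.2  107.4] phi 0.518 F [0.7 0.2 0.5] w 0.01
17
[[0.46, -0.05, 0.04], [0.47, -0.04, 0.04], [0.46, -0.05, 0.04], [0.47, -0.04, 0.04], [0.46, -0.05, 0.04], [0.59, 0.0, -0.34], [0.58, 0.0, -0.35], [0.59, 0.0, -0.34], [0.59, 0.0, -0.35], [0.58, 0.0, -0.34], [0.59, 0.0, -0.35], [0.72, 0.0, -0.17], [0.73, 0.0, -0.18], [0.72, 0.0, -0.17], [0.72, 0.0, -0.18], [0.72, 0.0, -0.17], [0.73, 0.01, -0.18]]
[[-0.0, -0.004, -0.002], [-0.0, -0.003, -0.001], [-0.0, -0.004, -0.002], [-0.001, -0.003, -0.002], [0.0, -0.004, -0.002], [0.0, 0.0, 0.0], [0.0, 0.0, 0.0], [0.0, 0.0, 0.0], [0.0, 0.0, 0.0], [0.0, 0.0, 0.0], [0.0, 0.0, 0.0], [0.0, 0.0, 0.0], [0.0, 0.0, 0.0], [0.0, 0.0, 0.0], [0.0, 0.0, 0.0], [0.0, 0.0, 0.0], [0.0, 0.0, 0.0]]
```

First half: contact and begin lifting.

>>> carry_out --claw '[0,0,0,0,0,0,0,0,0]' --delta_pos '[[0.5,0,0],[0.5,0,0],[0.4,0,0],[0.5,0,0],[0.5,0,0],[0.6,0,-0.35],[0.6,0,-0.35],[0.6,0,-0.35],[0,0,0]]' --angular '[[0,0,0],[0,0,0],[0,0,0],[0,0,0],[0,0,0],[0,0,0],[0,0,0],[0,0,0],[0,0,0]]'

```text
clock: 9.25
position: [0.5414, -0.0477, 0.1396]
ee_rot: [-2.764, -0.865, -0.733]
force: [-0.6, -0.8, 0.4]
width: 0.005
gripper_force: 0.2
```

```bash
python3 -c "
from plan import *
print(np.round(arm.observe()['joints'],2));inv()
a=snap('scene','s4')['frame'];b=snap('side','q4')['frame']
cv2.imwrite('pics/c4.png',np.hstack([cv2.resize(a[100:270,150:360],(400,324)),cv2.resize(b[90:260,170:380],(400,324))])[:,:,::-1])
rows([((-97,-40,152,.5),3),((-64,-40,182,.5),6)])"
```

```text
[ 0.58  0.33 -0.41  2.18 -0.71  0.38 -0.12]
t 9.25 vac xyz [-107.   -42.8  139.6] phi 0.519 F [-0.6 -0.8  0.4] w 0.01
9
[[0.53, -0.09, -0.21], [0.52, -0.09, -0.21], [0.53, -0.09, -0.21], [0.72, -0.0, -0.18], [0.72, -0.0, -0.17], [0.73, -0.0, -0.18], [0.72, -0.0, -0.17], [0.72, -0.0, -0.18], [0.72, -0.0, -0.17]]
[[0.0, -0.006, -0.002], [0.001, -0.006, -0.002], [0.0, -0.006, -0.002], [0.0, -0.0, 0.0], [0.0, -0.0, 0.0], [0.0, -0.0, 0.0], [0.0, -0.0, 0.0], [0.0, -0.0, 0.0], [0.0, -0.0, 0.0]]
```

View pics/c4.png

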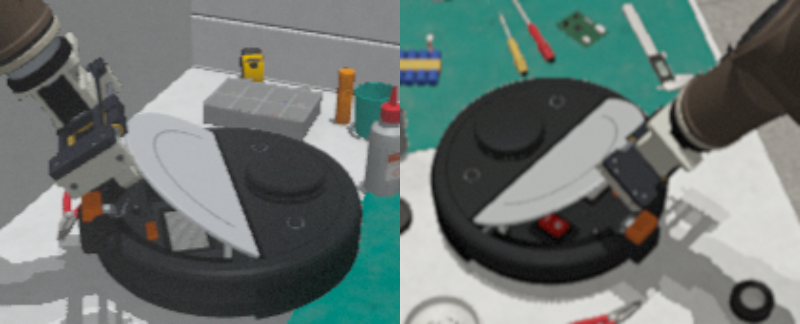

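>>> carry_out --claw '[0,0,0,0,0,0,0,0,0,0]' --delta_pos '[[0.5,0,-0.2],[0.5,0,-0.2],[0.5,0,-0.2],[0.7,0,-0.2],[0.7,0,-0.2],[0.7,0,-0.2],[0.7,0,-0.2],[0.7,0,-0.2],[0.7,0,-0.2],[0,0,0]]' --angular '[[0,0,0],[0,0,0],[0,0,0],[0,0,0],[0,0,0],[0,0,0],[0,0,0],[0,0,0],[0,0,0],[0,0,0]]'

```text
clock: 10.35
position: [0.575, -0.0244, 0.1833]
ee_rot: [-2.763, -0.865, -0.733]
force: [-0.2, -0.6, -0.1]
width: 0.003
gripper_force: 0.1
```

```bash
python3 -c "
from plan import *
print(np.round(arm.observe()['joints'],2));inv()
rows([((-30,-42,199,.5),6),((-5,-42,203,.5),4),((25,-42,202,.5),5)])"
```

```text
[ 0.44  0.28 -0.32  2.09 -0.6   0.47 -0.31]
t 10.35 vac xyz [-66.2 -43.  183.3] phi 0.519 F [-0.2 -0.6 -0.1] w 0.0
15
[[0.65, -0.02, 0.07], [0.66, -0.02, 0.07], [0.65, -0.02, 0.07], [0.65, -0.02, 0.06], [0.66, -0.02, 0.07], [0.65, -0.01, 0.06], [0.6, -0.0, 0.21], [0.59, -0.0, 0.21], [0.6, -0.0, 0.21], [0.6, -0.01, 0.22], [0.52, 0.0, 0.3], [0.51, 0.0, 0.31], [0.52, 0.0, 0.3], [0.52, 0.0, 0.31], [0.51, 0.0, 0.3]]
[[0.0, -0.003, -0.001], [0.0, -0.003, -0.001], [0.001, -0.003, -0.001], [-0.0, -0.004, -0.001], [0.0, -0.003, -0.0], [0.0, -0.003, -0.001], [0.0, 0.0, -0.0], [0.0, 0.0, -0.0], [0.0, 0.0, -0.0], [0.0, 0.0, -0.0], [0.0, 0.0, -0.0], [0.0, 0.0, -0.0], [0.0, 0.0, -0.0], [0.0, 0.0, -0.0], [0.0, 0.0, -0.0]]
```

>>> carry_out --claw '[0,0,0,0,0,0,0,0,0,0,0,0,0,0]' --delta_pos '[[0.65,0,0.1],[0.65,0,0.1],[0.65,0,0.1],[0.65,0,0.1],[0.65,0,0],[0.65,0,0],[0.6,0,0.2],[0.6,0,0.2],[0.6,0,0.2],[0.6,0,0.2],[0.5,0,0.3],[0.5,0,0.3],[0.5,0,0.3],[0,0,0]]' --angular '[[0,0,0],[0,0,0],[0,0,0],[0,0,0],[0,0,0],[0,0,0],[0,0,0],[0,0,0],[0,0,0],[0,0,0],[0,0,0],[0,0,0],[0,0,0],[0,0,0]]'

```text
clock: 11.75
position: [0.6388, 0.0201, 0.2026]
ee_rot: [-2.763, -0.864, -0.731]
force: [0.3, -1.0, -0.1]
width: 0.007
gripper_force: 0.0
```

```bash
python3 -c "
from plan import *
print(np.round(arm.observe()['joints'],2));inv()
p=snap('scene','s5');q=snap('side','q5');a=p['frame'];b=q['frame']
cv2.imwrite('pics/c5.png',np.hstack([cv2.resize(a[70:270,150:360],(400,381)),cv2.resize(b[70:270,170:380],(400,381))])[:,:,::-1])
for l in('cover_edge','cover_hinge'):
  ts=[arm.place_of(l,k)[:1] for k in(p,q)]
  print([t[0]['conf'] for t in ts if t])
  if all(ts):
    w=tri([ray(k,t[0]['centre']) for k,t in zip((p,q),ts)]);c,s=np.cos(A),np.sin(A);d=w[:2]-V;print(l,c*d[0]+s*d[1],-s*d[0]+c*d[1],w[2])
"
```

```text
[ 0.26  0.32 -0.25  1.96 -0.49  0.5  -0.53]
t 11.75 vac xyz [ 11.7 -43.3 202.6] phi 0.518 F [ 0.3 -1.  -0.1] w 0.01
[0.95]
[0.71, 0.75]
cover_hinge 0.017063820618358604 -0.005436358035810431 0.07623076526148698
```

View pics/c5.png

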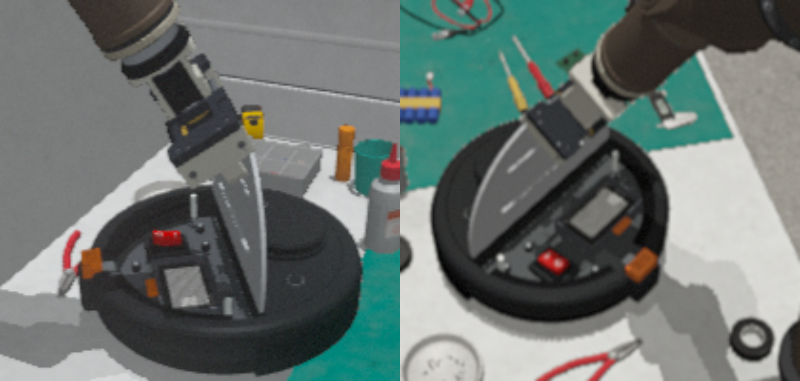

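>>> carry_out --claw '[0,0,0,0]' --delta_pos '[[0.4,0,0.25],[0.4,0,0.25],[0.3,0,0.2],[0,0,0]]' --angular '[[0,0,0],[0,0,0],[0,0,0],[0,0,0]]'

```text
clock: 12.45
position: [0.6494, 0.0274, 0.202]
ee_rot: [-2.763, -0.864, -0.731]
force: [-0.3, -0.1, -0.5]
width: 0.002
gripper_force: 0.0
```

```bash
python3 -c "
from plan import *
inv()"
```

```text
t 12.45 vac xyz [ 24.6 -43.3 202. ] phi 0.518 F [-0.3 -0.1 -0.5] w 0.0
```

>>> carry_out --claw '[0,0,0]' --delta_pos '[[0.25,0,0.15],[0.25,0,0.15],[0,0,0]]' --angular '[[0,0,0],[0,0,0],[0,0,0]]'

```text
clock: 12.75
position: [0.6531, 0.0292, 0.2012]
ee_rot: [-2.765, -0.862, -0.728]
force: [-8.0, -3.8, 4.2]
width: 0.006
gripper_force: 4.3
```

```bash
python3 -c "
from plan import *
inv()"
```

```text
t 12.75 vac xyz [ 28.6 -44.  201.2] phi 0.516 F [-8.  -3.8  4.2] w 0.01
```

```bash
python3 -c "
from plan import *
rows([((-10,-42,208,.5),3),((-72,40,190,.2),7),((-72,64,130,.2),4)])"
```

```text
14
[[-1.01, -0.06, -0.83], [-1.01, -0.06, -0.83], [-1.02, -0.06, -0.82], [-0.9, -1.17, -0.2], [-0.91, -1.17, -0.16], [-0.91, -1.18, -0.12], [-0.92, -1.17, -0.08], [-0.92, -1.17, -0.04], [-0.92, -1.17, -0.0], [-0.92, -1.17, 0.03], [-0.3, -0.6, 1.47], [-0.29, -0.6, 1.47], [-0.3, -0.6, 1.47], [-0.3, -0.61, 1.47]]
[[0.0, -0.005, -0.003], [0.001, -0.006, -0.002], [-0.0, -0.005, -0.003], [0.0, -0.043, 0.0], [0.0, -0.043, 0.0], [0.0, -0.043, 0.0], [0.0, -0.042, 0.0], [0.0, -0.043, 0.0], [0.0, -0.043, 0.0], [0.0, -0.043, 0.0], [0.0, 0.0, 0.0], [0.0, 0.0, 0.0], [0.0, 0.0, 0.0], [0.0, 0.0, 0.0]]
```

>>> carry_out --claw '[0,0,0,0,0,0,0,0,0,0,0]' --delta_pos '[[-1.0,0,-0.8],[-1.0,0,-0.8],[-1.0,0,-0.8],[-0.9,-1.2,-0.2],[-0.9,-1.2,-0.2],[-0.9,-1.2,-0.1],[-0.9,-1.2,-0.1],[-0.9,-1.2,0],[-0.9,-1.2,0],[-0.9,-1.2,0],[0,0,0]]' --angular '[[0,-0.005,0],[0,-0.005,0],[0,-0.005,0],[0,-0.043,0],[0,-0.043,0],[0,-0.043,0],[0,-0.043,0],[0,-0.043,0],[0,-0.043,0],[0,-0.043,0],[0,0,0]]'

```text
clock: 13.85
position: [0.5234, 0.0438, 0.191]
ee_rot: [-2.924, -0.917, -0.294]
force: [0.1, 0.5, -0.5]
width: 0.003
gripper_force: 0.0
```

```bash
python3 -c "
from plan import *
inv()
P={n:snap(n,n+'6') for n in('scene','side')}
P['wrist']=snap('wrist','w6')
c,s=np.cos(A),np.sin(A)
def vf(w): d=w[:2]-V;return np.round([1e3*(c*d[0]+s*d[1]),1e3*(-s*d[0]+c*d[1]),1e3*w[2]],1)
for l,z in(('switch_off',.074),('catch_top',.092),('cover_edge',None)):
  rs=[]
  for n in('scene','side'):
    for r in arm.place_of(l,P[n])[:1]:
      rs.append(ray(P[n],r['centre']));print(l,n,r['conf'],vf(onz(P[n],r['centre'],z)) if z else '')
  if len(rs)==2: print(vf(tri(rs)))
b=P['side']['frame'];cv2.imwrite('pics/c6.png',np.hstack([cv2.resize(b[70:270,170:380],(400,381)),cv2.resize(P['wrist']['frame'][60:330,110:394],(400,381))])[:,:,::-1])
rows([((-72,64,110,.2),4)])"
```

```text
t 13.85 vac xyz [-69.2  42.5 191. ] phi 0.201 F [ 0.1  0.5 -0.5] w 0.0
switch_off scene 0.68 [-67.3  70.2  74. ]
switch_off side 0.49 [-65.7  62.1  74. ]
[-67.7  64.   77.9]
catch_top scene 0.72 [-159.4    0.2   92. ]
catch_top side 0.7 [ 87.8 221.1  92. ]
[-44.  187.7  54.8]
cover_edge scene 0.9 
cover_edge side 0.72 
[ 41.6  -2.5 237.4]
4
[[-0.48, -0.58, 1.96], [-0.48, -0.58, 1.96], [-0.48, -0.59, 1.96], [-0.48, -0.58, 1.96]]
[[-0.0, -0.0, -0.002], [-0.0, -0.001, -0.002], [-0.001, -0.0, -0.002], [0.0, -0.001, -0.002]]
```

View pics/c6.png

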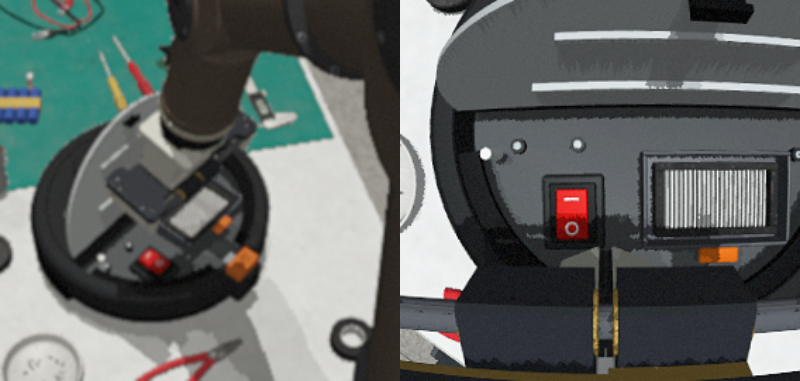

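>>> carry_out --claw '[0,0,0,0,0,0]' --delta_pos '[[-0.5,-0.5,2.0],[-0.5,-0.6,2.0],[-0.5,-0.5,2.0],[-0.5,-0.6,2.0],[-0.2,0,1.0],[0,0,0]]' --angular '[[0,0,0],[0,0,0],[0,0,0],[0,0,0],[0,0,0],[0,0,0]]'

```text
clock: 14.9
position: [0.5083, 0.0588, 0.097]
ee_rot: [-2.926, -0.914, -0.291]
force: [-0.9, -0.2, 0.8]
width: 0.005
gripper_force: 0.0
```

```bash
python3 -c "
from plan import *
inv();snap('wrist','w7');rows([((-72,64,80,.2),5)])"
```

```text
t 14.9 vac xyz [-73.   63.4  97. ] phi 0.2 F [-0.9 -0.2  0.8] w 0.01
5
[[-0.07, -0.02, 0.35], [-0.06, -0.02, 0.36], [-0.07, -0.02, 0.35], [-0.07, -0.02, 0.36], [-0.06, -0.02, 0.35]]
[[-0.0, -0.0, -0.001], [-0.001, -0.0, -0.002], [0.0, -0.001, -0.001], [-0.0, 0.0, -0.002], [-0.0, -0.0, -0.001]]
```

View pics/w7.png

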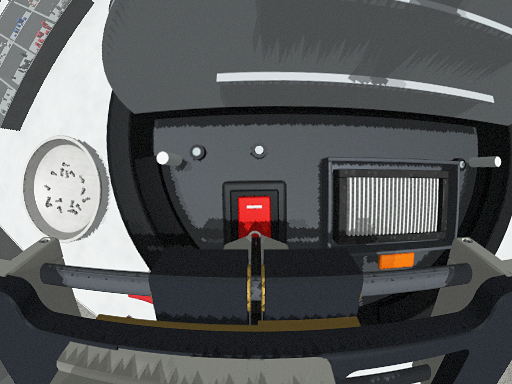

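>>> carry_out --claw '[0,0,0,0,0,0,0]' --delta_pos '[[-0.06,0,0.35],[-0.06,0,0.35],[-0.06,0,0.35],[-0.06,0,0.35],[-0.06,0,0.35],[-0.03,0,0.15],[0,0,0]]' --angular '[[0,0,0],[0,0,0],[0,0,0],[0,0,0],[0,0,0],[0,0,0],[0,0,0]]'

```text
clock: 15.65
position: [0.5092, 0.0594, 0.0786]
ee_rot: [-2.926, -0.914, -0.294]
force: [-0.0, 0.6, 0.1]
width: 0.006
gripper_force: 0.0
```

```bash
python3 -c "
from plan import *
inv()"
```

```text
t 15.65 vac xyz [-71.8  63.4  78.6] phi 0.201 F [-0.   0.6  0.1] w 0.01
```

>>> carry_out --claw '[0,0,0,0,0]' --delta_pos '[[-0.06,0,0.15],[-0.06,0,0.15],[-0.06,0,0.15],[-0.04,0,0.15],[0,0,0]]' --angular '[[0,0,0],[0,0,0],[0,0,0],[0,0,0],[0,0,0]]'

```text
clock: 16.15
position: [0.5083, 0.0588, 0.0722]
ee_rot: [-2.926, -0.914, -0.294]
force: [-0.2, 0.6, -0.0]
width: 0.004
gripper_force: 0.0
```

```bash
python3 -c "
from plan import *
inv()"
```

```text
t 16.15 vac xyz [-72.9  63.4  72.2] phi 0.201 F [-0.2  0.6 -0. ] w 0.0
```

>>> carry_out --claw '[0,0,0]' --delta_pos '[[-0.03,0,0.12],[-0.03,0,0.12],[0,0,0]]' --angular '[[0,0,0],[0,0,0],[0,0,0]]'

```text
clock: 16.45
position: [0.5088, 0.059, 0.0708]
ee_rot: [-2.925, -0.914, -0.296]
force: [-4.8, -2.1, 14.7]
width: 0.006
gripper_force: 7.6
```

```bash
python3 -c "
from plan import *
inv()"
```

```text
t 16.45 vac xyz [-72.4  63.3  70.8] phi 0.202 F [-4.8 -2.1 14.7] w 0.01
```

>>> carry_out --claw '[0,0,0,0,0,0,0,0,0,0,0]' --delta_pos '[[0,0,-0.5],[0,0,-2],[0,0,-2.5],[0,0,-2.5],[0,0,-2.5],[0,0,-2.5],[-2,0,-2],[-2.5,0,-1],[-2.5,0,0],[-2.5,0,0],[0,0,0]]' --angular '[[0,0,0],[0,0,0],[0,0,0],[0,0,0],[0,0,0],[0,0,0],[0,0,0],[0,0,0],[0,0,0],[0,0,0],[0,0,0]]'

```text
clock: 17.55
position: [0.4037, -0.0137, 0.2021]
ee_rot: [-2.927, -0.911, -0.291]
force: [0.7, 1.0, 0.0]
width: 0.004
gripper_force: 0.0
```

```bash
python3 -c "
from plan import *
inv();p=snap('scene','s8');w=snap('wrist','w8');q=snap('side','q8')
def r(a,x,y):return cv2.resize(a['frame'][y[0]:y[1],x[0]:x[1]],(400,300))
# find red rocker in the wrist view
hsv=cv2.cvtColor(w['frame'],cv2.COLOR_RGB2HSV);m=((hsv[...,1]>180)&((hsv[...,0]<6)|(hsv[...,0]>174))&(hsv[...,2]>100)).astype(np.uint8);m[:, :170]=0;m[:,340:]=0
ys,xs=np.nonzero(m);cx,cy=int(np.median(xs)),int(np.median(ys));print(cx,cy)
cv2.imwrite('pics/c8.png',np.vstack([np.hstack([r(w,(cx-40,cx+40),(cy-30,cy+30)),r(w,(60,460),(0,300))]),np.hstack([r(p,(130,370),(80,260)),r(q,(150,390),(90,270))])])[:,:,::-1])
for k in(p,q):
  t=arm.place_of('cover_edge',k)[:1];print(t)
"
```

```text
t 17.55 vac xyz [-200.2   64.2  202.1] phi 0.199 F [0.7 1.  0. ] w 0.0
216 176
[{'centre': [0.5566, 0.3568], 'conf': 0.6}]
[{'centre': [0.4631, 0.3302], 'conf': 0.93}]
```

View pics/c8.png

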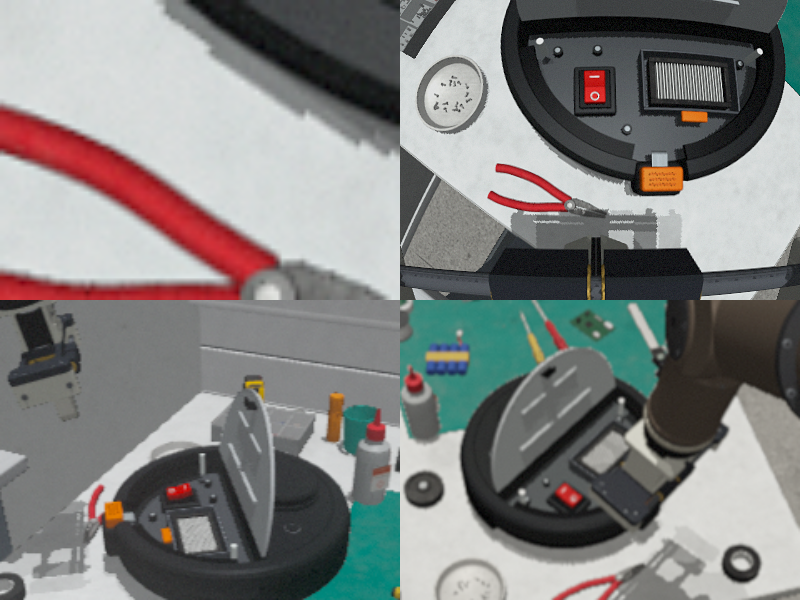

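```bash
python3 -c "
from plan import *
P={n:arm.get_image(n) for n in('scene','side')}
c,s=np.cos(A),np.sin(A)
def W(x,y,z): return [V[0]+(c*x-s*y)/1e3,V[1]+(s*x+c*y)/1e3,z/1e3]
for n,a in(('scene','s5'),('scene','s8'),('side','q5'),('side','q8')):
  im=cv2.imread('pics/'+a+'.png');u,v=map(int,proj(P[n],W(-62,64,72)));k=im[v-9:v+10,u-12:u+13].astype(int)
  h=cv2.cvtColor(k.astype(np.uint8),cv2.COLOR_BGR2HSV);m=(h[...,1]>140)&(h[...,2]>60)&((h[...,0]<10)|(h[...,0]>170))
  print(a)
  for row,mm in zip(k[...,2],m): 
    if mm.any(): print(' '.join('%3d'%x if y else '  .' for x,y in zip(row,mm)))
"
```

```text
s5
  .   .   .   .   .   . 154 191 193 196 184 164 165 154 162 180 177 187 203 179   .   .   .   .   .
  .   .   .   .   .   . 137   .   . 188   .   . 197 199 198 199 199   .   . 200 164   .   .   .   .
  .   .   .   .   .   . 103 138   .   .   .   . 197 183 157 176 201 177   . 147 118   .   .   .   .
  .   .   .   .   .   .  94 119 132 132 133 138 144 141 135 141 146 142 136 136 116   .   .   .   .
  .   .   .   .   .   .  85 111 122 126 134 137 135 131 133 135 137 138 136 138 125  84   .   .   .
  .   .   .   .   .   .  82 110 117 116 118 117 119 117 114 117 117 119 118 119 107  72   .   .   .
  .   .   .   .   .   .  76 108 116 115 114 113 115 112 112 116 115 115 114 117 104  74   .   .   .
  .   .   .   .   .   .   .   .   .  89  91 104 117 107 105 106  94  87  77  79   .   .   .   .   .
s8
  .   .   .   .   .   .   .   .   .   .   .   .   .   .   .   . 174 195 194 169   .   .   .   .   .
  .   .   .   .   .   .   .   .   .   .   .   .   . 162 185 190   .   . 195 167   .   .   .   .   .
  .   .   .   .   .   .  98 130 155 187 198 192 187 185 195 196   .   . 197 180   .   .   .   
[... 2911 characters left out ...]

  .   .   .   .   .   .  86 137 175 194 196 196 199   .   .   .   . 200 194 158  80   .   .   .   .
  .   .   .   .   .   .   .  84 136 171 186 197 200   .   .   .   . 193 170 118   .   .   .   .   .
  .   .   .   .   .   .   .   .  80 120 157 183 197   .   .   .   . 167 118  64   .   .   .   .   .
  .   .   .   .   .   .   .   .   .  67 109 149 180 198 203 196 167 116  62   .   .   .   .   .   .
  .   .   .   .   .   .   .   .   .   .  65  96 138 176 187 169 116   .   .   .   .   .   .   .   .
  .   .   .   .   .   .   .   .   .   .   .   .  83 121 137 108   .   .   .   .   .   .   .   .   .
  .   .   .   .   .   .   .   .   .   .   .   .   .  68  78   .   .   .   .   .   .   .   .   .   .
```

```bash
python3 -c "
from cell import arm
print(arm.sign_off())"
```

```text
the job is handed in; nothing more can be done
None
```

I pressed the catch, pushed the cover up to its open stop where it stayed, and pressed the ring-marked half of the main switch down. The camera images afterwards show it over in the off position, and the job is handed in at about 18 s (forces stayed under about 15 N).

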